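# Roll a hexagonal housing over in its nest and press the bushing home

## Task

The hexagonal aluminium housing lies in the two grey saddles with its brass bushing on a lower side. Roll it over one face at a time, setting it down flat in both saddles and letting go after each face, until the bushing face is straight up; only then press the bushing gently down until its flange meets the face and you feel it bottom, hold it there with about 20 N for half a second, and never force it. Leave the housing lying flat in both saddles and do not disturb the spool, swab box, blue beaker or tip cleaner.

Things in the scene. Friction and masses are not known exactly. Their poses are not given: they have to be found in the camera images.
- housing: Loose hexagonal aluminium bar, 0.45 kg, 130 mm long, 50 mm across flats, 57.7 mm across corners. Origin at its centre, x along the bar; at the start its z is up and a face is down. The bushing is at x = +26 mm; from x = -40 to 0 all faces are clear to grip. A black plate marks the face opposite to the bushing; a blue dot on each end is next to the bushing face.
- bushing: Closed brass bushing in the housing, flange 26 mm across, 4 mm thick. Origin: centre of the flange's outer surface; z points out of the housing, square to its face. It slides along z only, with a drag of about 6 N, and stays where left; its flange starts 7 to 11 mm off the face and stops hard on it. Hold it seated with about 20 N; over 40 N harms it.
- home_mark (a point): Point fixed to the housing (housing's axes) where the bushing's origin lies when the bushing is fully home: 29 mm from the housing's axis, at x = +26 mm.
- nest_seat (a point): Point of the fixed nest where the housing's centre lies when seated, 70 mm above the bench; x along the nest and housing, z up. Two grey saddles, 14 mm long, at x = -52 and +52 mm, have flat seats 45 mm above the bench and flanks 15 mm higher, leaning 30 degrees out, with 3 mm play on each side. Between them only an 8 mm thick, 50 mm wide base plate: fingers can reach under.
- spool: Solder spool, 59 x 70 x 44 mm, standing on the bench; leave alone. Origin under its middle.
- swabs: Teal and white swab box, 55 x 85 x 24 mm; leave alone. Origin under its middle.
- cup: Blue plastic beaker, 63 mm diameter, 74 mm high; leave alone. Origin under its middle.
- cleaner: Black tip cleaner with brass wool, 63 mm diameter, 44 mm high; leave alone. Origin under its middle.

How it is judged:
By the outcome, as a careful person would: the job done as asked, in the order asked, and still so for the second after the job is handed in, with the robot touching nothing.
It also fails if it takes over 58 s, if anything falls off the work surface, if the arm or the gripper's body presses on something with over 40 N, if the wrist force passes 120 N, or if a joint passes its speed limit or range.

## Robot

A 6-joint arm with a two-finger parallel gripper is mounted at the origin on a cart in front of the work surface, level with it; the furniture and walls round the work are solid. World frame = base frame: x ahead of the robot, y to its left, z up, the work surface at z = 0. Lengths are in m, angles in rad, forces in N, time in s.
With the tool pointing down it reaches from about 0.3 to 0.875 m from the base axis. Payload 6.4 kg.
Tool frame: the origin (TCP) lies on the mounting face of the last link; the fingertips stand 173 mm ahead of it and the grasp point (between the pads) lies 155 mm ahead of it (ctrl.tip_reach is the distance from the TCP to the fingertips, in m); z points along the fingers, y is the line along which they close (so a half turn about z gives the same grasp; the last joint's range is limited). The gripper opens to 85 mm and grips with 20 to 120 N. Pads are 22 mm wide; open, the fingers measure 114 mm over their backs; the gripper's body (76 mm by 85 mm) begins 54 mm behind the grasp point. The pads swing forward as they close: fully open they stand 13 mm farther back than shut.
Start: joints at [0.965, 0.181, 1.607, -0, 1.354, -0.206], TCP at [0.224, 0.53, 0.405] pointing down, gripper open.
Joint ranges: [-2.99, 2.99], [-0.89, 2.07], [0.3, 2.58], [-1.14, 4.28], [0, 2.63], [-3.12, 3.12]. Speed limits (rad/s): [2.57, 2.57, 3.01, 3.14, 3.14, 3.14].

## Interface

Orientations are given as a unit quaternion [w, x, y, z].
In Python, from bench import ctrl gives the robot as it stands.
- The arm moves only by the shell command python3 -m pendant 'ROWS'. ROWS is JSON, a list that holds one entry, the list of rows, each a list of 7 numbers: the opening, from 0 (shut) to 1 (fully open), then the shift along the tool's x, y, z in mm, then the turn, a rotation vector about the tool's x, y, z in rad. A call has 1 to 5 rows; each row is the pose to reach, as a shift and turn from the pose commanded when the call began, along the tool's axes at that moment; what a row does not reach only later rows make up. A row lasts 1/12 s, in which the tool goes at most 41.7 mm and 7.16 degrees, less where a joint would pass 70% of its speed; a pose out of reach is approached as far as the arm can. A call with a gripper value outside its range is refused whole. The fingers move at their own pace and stop on an object; the grip force is fixed at half the most. Time passes only in rows, so rows that repeat a pose let the fingers close. It gives the time, the measured TCP pose, the force, the opening and the grip force at its end, in the units of the state.
- ctrl.get_obs(): the state, without advancing time (a new reading comes with each control period).
- ctrl.camera(name): name is "scene" or "top"; returns the picture (400x640x3 uint8, red, green, blue); there is no depth.
- ctrl.camera_params(name): a dict with "mtx" (3x3 intrinsics, pixels), "distortion" ([k1, k2, p1, p2, k3] as OpenCV has them; the pictures are not rectified), "world_from_camera" (4x4, takes a point from camera to world coordinates). Camera axes: x right, y down, z forward; pixel columns grow to the right and rows downward; lengths in m; the calibration is good to about 2 mm. A picture is of the moment at which its call begins. camera_params takes no time and is no camera call.
- ctrl.hand_in(): hands the job in; it is judged then, once.
Trained networks look in the newest picture that a camera, given by its name, has taken for a name from the list of things; names that differ only in an ending like _2 or _b are one class to them, and where a whole thing is asked for, a point or a joint stands for the part that bears it (a point fixed in the world has none). Each returns a list of dicts, best first, with "confidence" (0 to 1); they miss things now and then, are a little off and sometimes report something else, mostly with a low value. They report only what shows in the picture. A call takes as long as a camera call.
- ctrl.boxes_of(camera, name): "point" ([column, row] as shares, 0 to 1, of the picture: columns of its width, rows of its height, amid what is visible of it).
The state is a dict: "time_s": time; "q": joint angles; "dq": joint speeds; "joint_efforts": joint torques, N m; "eef_pos": TCP position; "eef_rot": TCP orientation; "wrist_force": force on the tool from outside, world axes, zero at the start; "torque": the same for the moment, N m; "opening": opening from 0.0 (shut) to 1.0 (fully open); "grasp_force": force on a finger pad.
Only numpy, scipy, OpenCV 4.12 (cv2) and the standard library are available. Lean on these libraries where they do the work, as an engineer would, in place of code of your own. Each camera call takes 0.05 s, during which the arm holds its last target. There are 200 camera calls.

## Working session

There is one attempt and no reset: what is moved stays moved. The work goes in short steps, Python scripts to look and compute and a shell command to move; the robot and the scene stay as the last step left them, time stands still between calls to the robot, and variables do not carry over. Pictures are saved under pics/ and viewed, at most 10 in all, crops included, and the job is handed in when it is done.

```bash
ls; mkdir -p pics; python3 - <<'E'
from bench import ctrl
import cv2,numpy as np
np.set_printoptions(precision=4,suppress=True)
for c in("scene","top"):
    im=ctrl.camera(c); cv2.imwrite(f"pics/{c}0.png",im[:,:,::-1])
    p=ctrl.camera_params(c); print(c,p["mtx"],p["distortion"],p["world_from_camera"])
    for n in("housing","bushing","nest_seat","spool","swabs","cup","cleaner"):
        try: print(n,[(round(d["confidence"],2),np.round(np.array(d["point"])*[640,400],1)) for d in ctrl.boxes_of(c,n)[:2]])
        except Exception as e: print(n,e)
o=ctrl.get_obs(); print(o)
E
```

```text
pics
scene [[483.0367   0.     314.3496]
 [  0.     483.0367 198.2875]
 [  0.       0.       1.    ]] [-0.0406  0.      0.      0.      0.    ] [[ 0.5945 -0.5497  0.5868 -0.1682]
 [-0.8041 -0.4119  0.4287 -0.4939]
 [ 0.0061 -0.7267 -0.6869  0.7984]
 [ 0.      0.      0.      1.    ]]
housing [(0.56, array([305.6, 199.5])), (0.24, array([319. , 197.7]))]
bushing []
nest_seat [(0.87, array([303.1, 224.2]))]
spool [(0.74, array([365.3, 291.5]))]
swabs [(0.58, array([239.5, 176.8]))]
cup [(0.94, array([413.2, 211.4]))]
cleaner [(0.64, array([420. , 266.2]))]
top [[478.129    0.     319.7549]
 [  0.     478.129  203.1886]
 [  0.       0.       1.    ]] [-0.1024  0.      0.      0.      0.    ] [[-0.0053 -0.9978  0.0659  0.3768]
 [-1.      0.0048 -0.007  -0.0431]
 [ 0.0067 -0.066  -0.9978  1.277 ]
 [ 0.      0.      0.      1.    ]]
housing [(0.55, array([308. , 203.7]))]
bushing []
nest_seat []
spool [(0.8, array([391.8, 251.5]))]
swabs [(0.89, array([224.7, 207.2]))]
cup [(0.58, array([385.2, 161.4]))]
cleaner [(0.9, array([414. , 199.7]))]
{'time_s': 0.8, 'q': array([ 0.9647,  0.1808,  1.607 , -0.    ,  1.3538, -0.2063]), 'dq': array([ 0.0016, -0.0013,  0.0004,  0.001 ,  0.0003,  0.0012]), 'joint_efforts': array([ -0.0001, -44.4808, -35.1653,  -0.0004,   0.0009,   0.    ]), 'eef_pos': array([0.2238, 0.5297, 0.4047]), 'eef_rot': array([0.    , 0.1985, 0.9801, 0.    ]), 'wrist_force': array([ 0.4071, -1.1127, -0.1568]), 'torque': array([-0.0615, -0.0778, -0.0227]), 'grasp_force': 0.0, 'opening': 0.999284100434931}
```

```bash
python3 - <<'E'
import cv2,numpy as np
a=cv2.imread("pics/scene0.png")[120:300,220:460]; b=cv2.imread("pics/top0.png")[130:280,200:440]
a=cv2.resize(a,None,fx=3.2,fy=3.2,interpolation=cv2.INTER_CUBIC);b=cv2.resize(b,None,fx=3.2,fy=3.2,interpolation=cv2.INTER_CUBIC)
cv2.imwrite("pics/a0.png",a);cv2.imwrite("pics/b0.png",b)
E
```

```text
(no output)
```

View pics/a0.png

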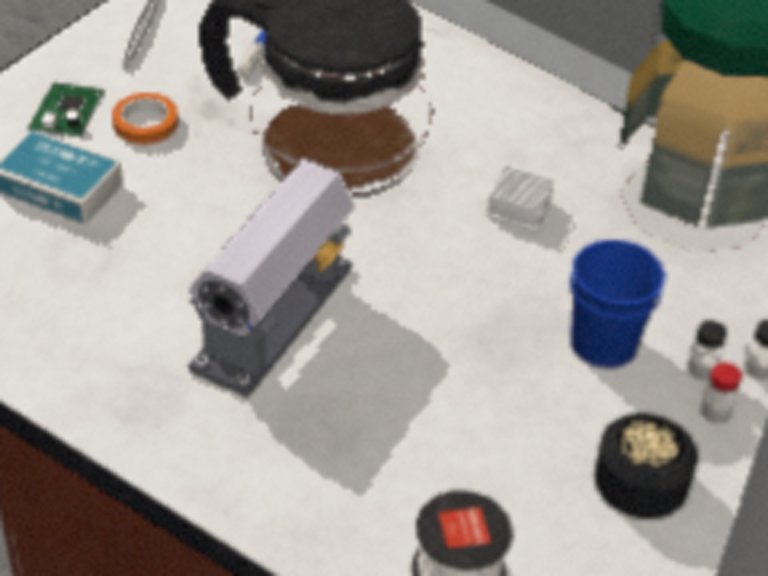

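View pics/b0.png

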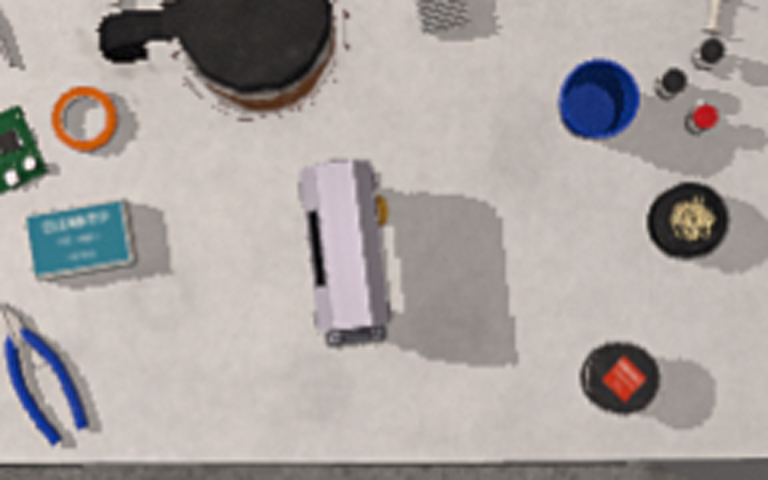

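The scene view (a0) shows the bushing on the lower, −y side near the bar's far end, at crop pixel (328,252). The top view (b0) shows the bar from (339,165) to (355,335), with the black plate on the upper left and the bushing at (381,210). So the job is two 60° rolls about +x, each negative. Next I'll measure the bar's pose.

```bash
cat > h.py <<'E'
import cv2,numpy as np
from scipy.spatial.transform import Rotation as R
np.set_printoptions(precision=4,suppress=True)
def back(p,uv,z):
    uv=np.asarray(uv,float).reshape(-1,1,2)
    n=cv2.undistortPoints(uv,p["mtx"],np.array(p["distortion"])).reshape(-1,2)
    T=np.array(p["world_from_camera"]); d=np.c_[n,np.ones(len(n))]@T[:3,:3].T; o=T[:3,3]
    return o+d*((z-o[2])/d[:,2])[:,None]
def proj(p,X):
    T=np.linalg.inv(p["world_from_camera"]); return cv2.projectPoints(np.asarray(X,float).reshape(-1,1,3),R.from_matrix(T[:3,:3]).as_rotvec(),T[:3,3],p["mtx"],np.array(p["distortion"]))[0].reshape(-1,2)
E
python3 - <<'E'
from h import *
from bench import ctrl
for c,(r0,r1,c0,c1) in {"top":(170,245,285,325),"scene":(165,230,275,335)}.items():
    im=cv2.imread(f"pics/{c}0.png"); hsv=cv2.cvtColor(im,cv2.COLOR_BGR2HSV).astype(int)
    print(c,im[205 if c=="top" else 193,308 if c=="top" else 305])
    p=ctrl.camera_params(c)
    b=im.astype(int); m=np.zeros(im.shape[:2],np.uint8)
    ref=im[205 if c=="top" else 193,308 if c=="top" else 305].astype(int)
    m[r0:r1,c0:c1]=(np.abs(b-ref).max(2)<14)[r0:r1,c0:c1]
    m=cv2.morphologyEx(m,cv2.MORPH_OPEN,np.ones((3,3)))
    n,l,s,ce=cv2.connectedComponentsWithStats(m); k=1+s[1:,4].argmax(); print(s[k],ce[k])
    cs,_=cv2.findContours((l==k).astype(np.uint8),0,1); pts=np.vstack(cs)[:,0]
    W=back(p,pts,.095)[:,:2]
    rect=cv2.minAreaRect(W.astype(np.float32)*1000); print(rect, back(p,ce[k],.095))
E
```

```text
top [207 195 209]
[299 181  17  51 573] [306.7016 205.8761]
((448.5320739746094, -19.042613983154297), (125.5787353515625, 28.11221694946289), 6.538708686828613) [[ 0.4484 -0.0191  0.095 ]]
scene [213 205 214]
[283 165  40  42 683] [301.1479 183.7965]
((443.0906982421875, 11.979194641113281), (124.5736083984375, 90.86540222167969), 7.418095588684082) [[ 0.4525 -0.0044  0.095 ]]
```

```bash
python3 - <<'E'
from h import *
from bench import ctrl
C=np.array([.4485,-.019,.070]); A=R.from_euler('z',6.5,degrees=True)
out=[]
for c,(r0,r1,c0,c1) in {"top":(165,255,275,345),"scene":(155,250,265,345)}.items():
    im=cv2.imread(f"pics/{c}0.png"); p=ctrl.camera_params(c)
    big=cv2.resize(im[r0:r1,c0:c1],None,fx=5,fy=5,interpolation=cv2.INTER_CUBIC)
    pr=lambda X:((proj(p,C+A.apply(np.array(X)))-[c0,r0]+.5)*5).astype(np.int32)
    co=[[.0289*np.cos(a),.0289*np.sin(a)] for a in np.arange(6)*np.pi/3]
    for s in(-.065,.065): cv2.polylines(big,[pr([[s,*k] for k in co])],True,(0,0,255),1)
    for k in co[:4]: cv2.polylines(big,[pr([[s,*k] for s in(-.065,.065)])],False,(0,255,0),1)
    for x in(.013,.039): cv2.circle(big,tuple(int(v) for v in pr([[x,-.038*.866,-.038*.5]])[0]),3,(255,0,255),-1)
    out.append(cv2.copyMakeBorder(big,0,480-big.shape[0],0,400-big.shape[1],0))
cv2.imwrite("pics/ov.png",np.hstack(out))
E
```

```text
(no output)
```

View pics/ov.png

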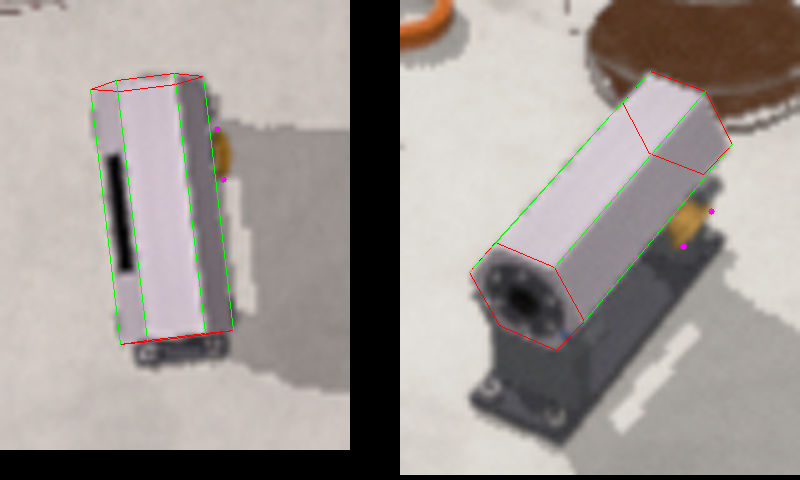

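```bash
cat > g.py <<'E'
import sys; from h import *; from bench import ctrl
# target: grasp point in housing start frame (mm, z up), tilt deg, reach mm
C=np.array([.4485,-.019,.070]); A=R.from_euler('z',6.5,degrees=True)
def state():
    o=ctrl.get_obs(); w=o["eef_rot"]; return o,R.from_quat([*w[1:],w[0]])
o,Q=state(); cur=A.inv().apply(o["eef_pos"]+.155*Q.as_matrix()[:,2]-C)*1000
print("t",round(o["time_s"],2),"grasp pt in nest",cur.round(1),"F",o["wrist_force"].round(1),"open",round(o["opening"],3),"grip",round(o["grasp_force"],1),"q",o["q"].round(2))
for a in sys.argv[1:]:
    x,y,z,t=map(float,a.split(","))
    G=A*R.from_euler('x',t,degrees=True)*R.from_matrix(np.diag([-1,1,-1.]))
    P=C+A.apply(np.array([x,y,z])/1000)-.155*G.as_matrix()[:,2]
    print(a,"shift",(Q.inv().apply(P-o["eef_pos"])*1000).round(1),"turn",(Q.inv()*G).as_rotvec().round(3),"world",P.round(3))
E
python3 g.py=-1 2>/dev/null; python3 g.py -- 2>/dev/null; python3 g.py -13,-45,130,0 -13,-55,95,30
```

```text
t 0.8 grasp pt in nest [-161.1  570.6  179.7] F [ 0.4 -1.1 -0.2] open 0.999 grip 0.0 q [ 0.96  0.18  1.61 -0.    1.35 -0.21]
t 0.8 grasp pt in nest [-161.1  570.6  179.7] F [ 0.4 -1.1 -0.2] open 0.999 grip 0.0 q [ 0.96  0.18  1.61 -0.    1.35 -0.21]
-13,-45,130,0 shift [-431.3 -463.6   49.7] turn [ 0.     0.    -0.513] world [ 0.441 -0.065  0.355]
-13,-55,95,30 shift [-474.2 -539.8  105.5] turn [-0.512  0.134 -0.501] world [ 0.451 -0.152  0.299]
```

```bash
r='[1,-431,-463,50,0,0,-0.513]'; python3 -m pendant '[[[1,-431,-463,50,0,0,-0.513],[1,-431,-463,50,0,0,-0.513],[1,-431,-463,50,0,0,-0.513],[1,-431,-463,50,0,0,-0.513],[1,-431,-463,50,0,0,-0.513]]]'; python3 g.py -13,-45,130,0 -13,-55,95,30
```

```text
time_s: 1.22
eef_pos: [0.2914, 0.3446, 0.3894]
eef_rot: [0.0, -0.06, 0.998, 0.0]
wrist_force: [0.6, -0.4, 1.2]
opening: 1.002
grasp_force: 0.0
t 1.22 grasp pt in nest [-114.8  379.1  164.4] F [ 0.6 -0.4  1.2] open 1.002 grip 0.0 q [ 0.6  -0.09  1.92  0.    1.31 -1.09]
-13,-45,130,0 shift [ -99.1 -424.7   34.3] turn [0.001 0.001 0.007] world [ 0.441 -0.065  0.355]
-13,-55,95,30 shift [ -98.5 -512.2   90. ] turn [-0.523 -0.001  0.007] world [ 0.451 -0.152  0.299]
```

```bash
python3 -m pendant '[[[1,-10,-40,3,0,0,0],[1,-20,-80,6,0,0,0],[1,-30,-120,10,0,0,0],[1,-40,-160,13,0,0,0],[1,-48,-195,16,0,0,0]]]' | head -2;  python3 -m pendant '[[[1,-10,-40,3,0,0,0],[1,-20,-80,6,-0.1,0,0],[1,-30,-120,10,-0.2,0,0],[1,-40,-160,13,-0.3,0,0],[1,-46,-190,16,-0.4,0,0]]]'|head -2; python3 g.py -13,-55,95,30 -13,-45,78,30
```

```text
time_s: 1.63
eef_pos: [0.3614, 0.1553, 0.3736]
time_s: 2.05
eef_pos: [0.429, -0.0293, 0.3581]
t 2.05 grasp pt in nest [-19.7  52.8 145.6] F [1.  0.9 0.6] open 0.999 grip 0.0 q [-0.46 -0.06  1.98  0.34  1.45 -2.23]
-13,-55,95,30 shift [  -7.5 -137.6    5.4] turn [-0.121  0.005 -0.   ] world [ 0.451 -0.152  0.299]
-13,-45,78,30 shift [  -7.4 -135.1   25. ] turn [-0.121  0.005 -0.   ] world [ 0.449 -0.142  0.282]
```

```bash
python3 -m pendant '[[[1,-2,-35,2,-0.06,0,0],[1,-4,-70,4,-0.1,0,0],[1,-6,-105,6,-0.12,0,0],[1,-7,-132,8,-0.12,0,0],[1,-7,-135,10,-0.12,0,0]]]' | head -4; python3 g.py -13,-45,78,30 -13,0,0,30
```

```text
time_s: 2.47
eef_pos: [0.4489, -0.1488, 0.2938]
eef_rot: [-0.015, -0.052, 0.965, 0.256]
wrist_force: [-0.3, 0.1, 0.8]
t 2.47 grasp pt in nest [-14.1 -52.1  89.3] F [-0.3  0.1  0.8] open 1.0 grip 0.0 q [-0.68  0.19  1.88  0.36  1.46 -2.47]
-13,-45,78,30 shift [-1.2 -0.  13.3] turn [-0.004  0.001 -0.004] world [ 0.449 -0.142  0.282]
-13,0,0,30 shift [ -1.1   0.3 103.3] turn [-0.004  0.001 -0.004] world [ 0.444 -0.097  0.204]
```

```bash
python3 -m pendant '[[[1,-1,0,25,0,0,0],[1,-1,0,50,0,0,0],[1,-1,0,75,0,0,0],[1,-1,0,95,0,0,0],[1,-1,0,105,0,0,0]]]' | tail -3;python3 -m pendant '[[[0.6,0,0,0,0,0,0],[0.5,0,0,0,0,0,0],[0.3,0,0,0,0,0,0],[0.3,0,0,0,0,0,0],[0.3,0,0,0,0,0,0]]]' | tail -3; python3 g.py -13,0,0,30
```

```text
wrist_force: [-0.0, 0.2, -0.3]
opening: 1.002
grasp_force: 0.0
wrist_force: [0.3, -2.5, 5.1]
opening: 0.577
grasp_force: 62.6
t 3.3 grasp pt in nest [-11.8   2.6   1.1] F [ 0.3 -2.5  5.1] open 0.577 grip 62.6 q [-0.6   0.31  1.97  0.41  1.25 -2.49]
-13,0,0,30 shift [ 0.8 -3.7 -0.3] turn [-0.006  0.002  0.001] world [ 0.444 -0.097  0.204]
```

```bash
python3 -m pendant '[[[0.3,0,1,-2,0,0,0],[0.3,0,4,-7,0,0,0],[0.3,0,8,-14,0,0,0],[0.3,0,13,-22,0,0,0],[0.3,0,16,-28,0,0,0]]]' | tail -3; python3 g.py -12,0.5,33,15 -12,0.5,33,0 -12,0.5,33,-15 -12,0.5,33,-30
```

```text
wrist_force: [-0.5, 0.0, -6.1]
opening: 0.57
grasp_force: 62.9
t 3.72 grasp pt in nest [-12.9   4.   33.3] F [-0.5  0.  -6.1] open 0.57 grip 62.9 q [-0.6   0.24  1.97  0.4   1.31 -2.46]
-12,0.5,33,15 shift [-0.9 36.4  3.7] turn [ 0.258  0.    -0.   ] world [ 0.441 -0.06   0.253]
-12,0.5,33,0 shift [-0.9 73.8 19. ] turn [ 0.52  0.   -0.  ] world [ 0.437 -0.02   0.258]
-12,0.5,33,-15 shift [ -0.9 106.   43.5] turn [ 0.782  0.    -0.   ] world [0.432 0.02  0.253]
-12,0.5,33,-30 shift [ -0.9 130.8  75.5] turn [ 1.043  0.    -0.   ] world [0.428 0.057 0.237]
```

```bash
python3 -m pendant '[[[0.3,-1,15.5,1,0.104,0,0],[0.3,-1,31,3,0.208,0,0],[0.3,-1,46,7,0.312,0,0],[0.3,-1,60,12,0.416,0,0],[0.3,-1,74,19,0.52,0,0]]]' | tail -3; python3 -m pendant '[[[0.3,0,16,1,0.104,0,0],[0.3,0,32,3,0.208,0,0],[0.3,0,48,7,0.312,0,0],[0.3,0,63,13,0.416,0,0],[0.3,0,77,20,0.52,0,0]]]' | tail -3; python3 -m pendant '[[[0.3,0,0,0,0,0,0]]]' | tail -3; python3 g.py -12,0.5,5,-30 -12,0.5,1.5,-30
```

```text
wrist_force: [-0.2, 0.1, -5.5]
opening: 0.58
grasp_force: 63.9
wrist_force: [-1.0, -0.6, -6.5]
opening: 0.576
grasp_force: 64.0
wrist_force: [-1.0, -0.2, -6.5]
opening: 0.581
grasp_force: 64.3
t 4.63 grasp pt in nest [-13.3   2.7  31.6] F [-1.  -0.2 -6.5] open 0.581 grip 64.3 q [ 0.03  0.16  2.07 -0.65  0.97 -1.26]
-12,0.5,5,-30 shift [-1.2 11.5 24.2] turn [ 0.001 -0.001  0.003] world [0.428 0.057 0.209]
-12,0.5,1.5,-30 shift [-1.2 13.2 27.2] turn [ 0.001 -0.001  0.003] world [0.428 0.057 0.206]
```

```bash
python3 -m pendant '[[[0.3,-0.5,3,7,0,0,0],[0.3,-1,6,14,0,0,0],[0.3,-1.2,9,20,0,0,0],[0.3,-1.2,11.5,24,0,0,0],[0.3,-1.2,11.5,24,0,0,0]]]' | tail -3; python3 g.py -12,0.5,1.5,-30; python3 - <<'E'
from bench import ctrl
import cv2,numpy as np
a=ctrl.camera("scene")[130:260,240:370,::-1]; b=ctrl.camera("top")[160:260,260:360,::-1]
f=lambda i:cv2.resize(i,(400,400),interpolation=cv2.INTER_CUBIC)
cv2.imwrite("pics/c1.png",np.hstack([f(a),f(b)]))
E
```

```text
wrist_force: [-0.7, -0.3, -5.9]
opening: 0.576
grasp_force: 64.2
t 5.05 grasp pt in nest [-11.7  -2.2   4.7] F [-0.7 -0.3 -5.9] open 0.576 grip 64.2 q [ 0.02  0.22  2.08 -0.67  0.92 -1.23]
-12,0.5,1.5,-30 shift [0.8 4.7 1.5] turn [ 0.005 -0.003 -0.001] world [0.428 0.057 0.206]
```

View pics/c1.png

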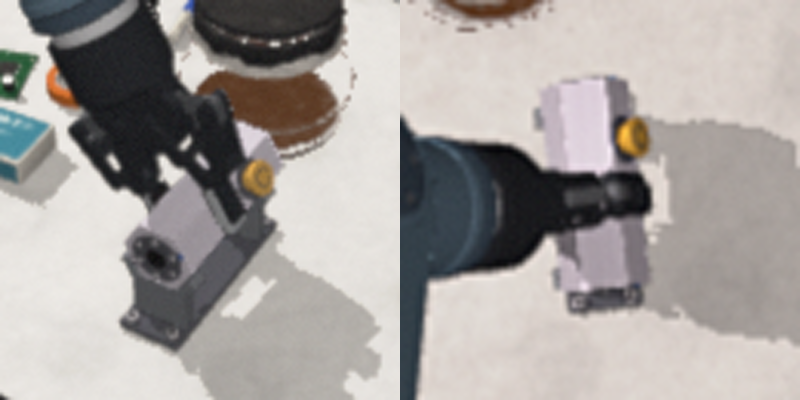

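```bash
python3 -m pendant '[[[0.3,0,2,0.5,0,0,0],[0.3,0,3.5,1,0,0,0],[0.3,0,3.5,1,0,0,0]]]' | grep force; python3 g.py -12,0.5,0.5,-30
```

```text
wrist_force: [-0.0, 0.1, -5.5]
grasp_force: 64.3
t 5.4 grasp pt in nest [-10.6   1.3   3.4] F [-0.   0.1 -5.5] open 0.58 grip 64.3 q [ 0.03  0.22  2.08 -0.67  0.91 -1.22]
-12,0.5,0.5,-30 shift [1.3 1.3 2.9] turn [ 0.004  0.    -0.   ] world [0.428 0.057 0.205]
```

```bash
for i in 1 ; do python3 -m pendant '[[[0.3,0.5,0.5,0.9,0,0,0],[0.3,1,1,1.7,0,0,0],[0.3,1,1,1.7,0,0,0]]]' | grep -E "pos|force"; done; python3 -m pendant '[[[0.3,0,0.3,0.5,0,0,0],[0.3,0,0.5,0.9,0,0,0],[0.3,0,0.5,0.9,0,0,0]]]' | grep -E "pos|force";  python3 g.py -12,0.5,0.5,-30
```

```text
eef_pos: [0.4278, 0.0574, 0.2057]
wrist_force: [0.7, -0.3, -5.4]
grasp_force: 64.3
eef_pos: [0.4281, 0.0574, 0.2054]
wrist_force: [-3.6, 2.8, 3.8]
grasp_force: 65.3
t 5.9 grasp pt in nest [-11.7   1.1   1. ] F [-3.6  2.8  3.8] open 0.575 grip 65.3 q [ 0.03  0.23  2.08 -0.68  0.91 -1.21]
-12,0.5,0.5,-30 shift [0.3 0.1 0.7] turn [ 0.003 -0.    -0.   ] world [0.428 0.057 0.205]
```

```bash
python3 -m pendant '[[[1,0,0,0,0,0,0],[1,0,0,0,0,0,0],[1,0,0,0,0,0,0],[1,0,0,0,0,0,0],[1,0,0,0,0,0,0]]]' | grep -E "force|open"; python3 -m pendant '[[[1,0,0,-5,0,0,0],[1,0,0,-25,0,0,0],[1,0,0,-50,0,0,0],[1,0,0,-80,0,0,0],[1,0,0,-110,0,0,0]]]' | grep -E "force|open";  python3 g.py -18,0,135,0 -18,-50,86.6,30; python3 - <<'E'
from bench import ctrl
import cv2,numpy as np
a=ctrl.camera("scene")[130:260,240:370,::-1]; b=ctrl.camera("top")[160:260,260:360,::-1]
f=lambda i:cv2.resize(i,(400,400),interpolation=cv2.INTER_CUBIC)
cv2.imwrite("pics/c2.png",np.hstack([f(a),f(b)]))
E
```

```text
wrist_force: [-0.9, 1.1, 0.3]
opening: 1.0
grasp_force: 0.0
wrist_force: [0.5, 0.8, 0.2]
opening: 1.004
grasp_force: 0.0
t 6.73 grasp pt in nest [-12.3  56.4  96.8] F [0.5 0.8 0.2] open 1.004 grip 0.0 q [ 0.16  0.06  2.01 -0.57  1.16 -1.27]
-18,0,135,0 shift [   5.9 -144.9   15.4] turn [-0.52  -0.001 -0.   ] world [ 0.431 -0.021  0.36 ]
-18,-50,86.6,30 shift [   5.7 -221.2  138.7] turn [-1.043 -0.001 -0.001] world [ 0.445 -0.148  0.291]
```

View pics/c2.png

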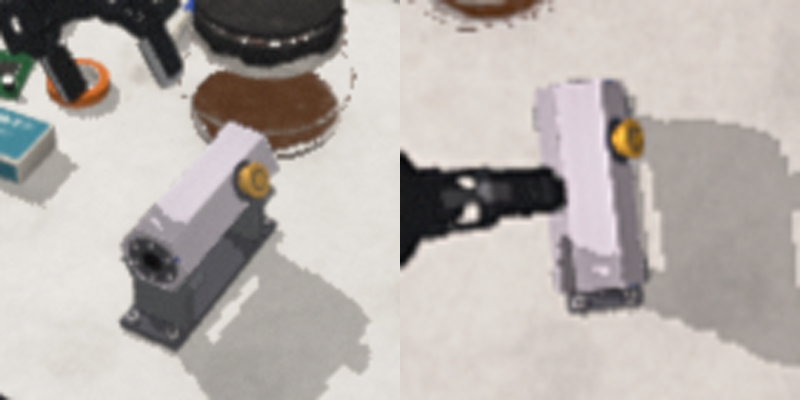

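```bash
python3 -m pendant '[[[1,1,-29,-4,-0.1,0,0],[1,2,-58,-5,-0.2,0,0],[1,4,-87,-3,-0.3,0,0],[1,5,-116,4,-0.41,0,0],[1,6,-145,15,-0.52,0,0]]]' | grep -E "force|pos"; python3 -m pendant '[[[1,0,-26,8,-0.1,0,0],[1,0,-52,18,-0.2,0,0],[1,0,-80,32,-0.3,0,0],[1,0,-105,50,-0.41,0,0],[1,0,-128,69,-0.52,0,0]]]' | grep -E "force|pos"; python3 -m pendant '[[[1,0,0,0,0,0,0],[1,0,0,0,0,0,0]]]' | grep force;  python3 g.py -18,1,1,30
```

```text
eef_pos: [0.4309, -0.0223, 0.3607]
wrist_force: [-0.1, -0.7, -1.0]
grasp_force: 0.0
eef_pos: [0.4453, -0.1507, 0.2901]
wrist_force: [0.1, 0.6, 0.0]
grasp_force: 0.0
wrist_force: [0.4, -0.1, 0.7]
grasp_force: 0.0
t 7.83 grasp pt in nest [-18.9 -52.1  83.7] F [ 0.4 -0.1  0.7] open 1.002 grip 0.0 q [-0.69  0.2   1.89  0.35  1.46 -2.48]
-18,1,1,30 shift [-0.8  4.6 98.2] turn [-0.001 -0.002 -0.006] world [ 0.439 -0.097  0.205]
```

```bash
python3 -m pendant '[[[1,-1,3.7,25,0,0,0],[1,-1,3.7,50,0,0,0],[1,-1,3.7,75,0,0,0],[1,-1,3.7,95,0,0,0],[1,-1,3.7,101,0,0,0]]]' | tail -3;python3 -m pendant '[[[1,0,0,0,0,0,0]]]' | grep force; python3 g.py -18,0.5,0,30
```

```text
wrist_force: [-0.8, 0.4, 0.3]
opening: 1.0
grasp_force: 0.0
wrist_force: [-0.3, 1.5, 0.1]
grasp_force: 0.0
t 8.33 grasp pt in nest [-17.4   3.8   0.1] F [-0.3  1.5  0.1] open 0.995 grip 0.0 q [-0.6   0.3   1.98  0.4   1.25 -2.5 ]
-18,0.5,0,30 shift [ 1.  -3.5 -1.6] turn [-0.004 -0.002  0.002] world [ 0.439 -0.098  0.204]
```

```bash
python3 -m pendant '[[[1,0.5,-3.5,0,0,0,0],[1,0.5,-3.5,0,0,0,0]]]' |grep force; python3 g.py -18,0.5,0,30; python3 -m pendant '[[[0.6,0,0,0,0,0,0],[0.5,0,0,0,0,0,0],[0.3,0,0,0,0,0,0],[0.3,0,0,0,0,0,0],[0.3,0,0,0,0,0,0]]]' | tail -3; python3 g.py -18,0.5,0,30
```

```text
wrist_force: [0.3, 0.3, 0.2]
grasp_force: 0.0
t 8.5 grasp pt in nest [-16.1  -2.4  -0.5] F [0.3 0.3 0.2] open 1.0 grip 0.0 q [-0.61  0.31  1.98  0.4   1.24 -2.5 ]
-18,0.5,0,30 shift [1.6 1.8 1. ] turn [-0.007  0.002  0.001] world [ 0.439 -0.098  0.204]
wrist_force: [-2.2, 5.9, 18.3]
opening: 0.574
grasp_force: 64.3
t 8.92 grasp pt in nest [-16.6   0.3   0.5] F [-2.2  5.9 18.3] open 0.574 grip 64.3 q [-0.61  0.31  1.98  0.41  1.25 -2.5 ]
-18,0.5,0,30 shift [1.2 0.2 0.5] turn [ 0.002  0.001 -0.   ] world [ 0.439 -0.098  0.204]
```

```bash
python3 -m pendant '[[[0.3,0,1,-2,0,0,0],[0.3,0,4,-7,0,0,0],[0.3,0,8,-14,0,0,0],[0.3,0,13,-22,0,0,0],[0.3,0,16,-28,0,0,0]]]' | grep force; python3 -m pendant '[[[0.3,0,15.5,1,0.104,0,0],[0.3,0,31,3,0.208,0,0],[0.3,0,47,7,0.312,0,0],[0.3,0,62,13,0.416,0,0],[0.3,0,76,20,0.52,0,0]]]' | grep force; python3 -m pendant '[[[0.3,0,16,1,0.104,0,0],[0.3,0,32,3,0.208,0,0],[0.3,0,48,7,0.312,0,0],[0.3,0,63,13,0.416,0,0],[0.3,0,77,20,0.52,0,0]]]' | grep force; python3 -m pendant '[[[0.3,0,0,0,0,0,0],[0.3,0,0,0,0,0,0]]]' | tail -3; python3 g.py -16.6,0.7,5,-30
```

```text
wrist_force: [0.5, -0.3, -6.2]
grasp_force: 62.9
wrist_force: [-1.6, 0.8, -6.3]
grasp_force: 63.9
wrist_force: [-1.2, 0.5, -6.2]
grasp_force: 64.0
wrist_force: [-0.5, 0.7, -5.9]
opening: 0.573
grasp_force: 64.4
t 10.33 grasp pt in nest [-17.9  -0.8  30.3] F [-0.5  0.7 -5.9] open 0.573 grip 64.4 q [ 0.02  0.15  2.09 -0.64  0.96 -1.28]
-16.6,0.7,5,-30 shift [-1.2 14.8 21.3] turn [ 0.007 -0.001  0.003] world [0.423 0.057 0.209]
```

```bash
python3 -m pendant '[[[0.3,-0.5,4,6,0.003,0,0],[0.3,-1,8,12,0.006,0,0],[0.3,-1.2,12,18,0.006,0,0],[0.3,-1.2,14.8,21,0.006,0,0],[0.3,-1.2,14.8,21,0.006,0,0]]]' | grep force; python3 -m pendant '[[[0.3,0,0,0,0,0,0]]]' | grep force; python3 g.py -16.6,0.7,2,-30
```

```text
wrist_force: [0.1, 0.4, -6.2]
grasp_force: 64.3
wrist_force: [0.0, 0.0, -5.0]
grasp_force: 64.3
t 10.83 grasp pt in nest [-16.4  -1.    5.4] F [ 0.  0. -5.] open 0.578 grip 64.3 q [ 0.02  0.21  2.09 -0.68  0.92 -1.21]
-16.6,0.7,2,-30 shift [0.4 2.9 2. ] turn [-0.002 -0.002 -0.   ] world [0.423 0.057 0.206]
```

```bash
python3 -m pendant '[[[0.3,0,1.5,1,0,0,0],[0.3,0.3,2.9,2,0,0,0],[0.3,0.3,2.9,2,0,0,0]]]' | grep force; python3 g.py -16.6,0.7,0.7,-30;  python3 -m pendant '[[[0.3,0,0.25,0.4,0,0,0],[0.3,0,0.5,0.8,0,0,0],[0.3,0,0.5,0.8,0,0,0]]]' | grep -E "pos|wrist"; python3 g.py -16.6,0.7,0.7,-30
```

```text
wrist_force: [0.1, -0.5, -5.2]
grasp_force: 64.3
t 11.08 grasp pt in nest [-16.4   1.    2.5] F [ 0.1 -0.5 -5.2] open 0.577 grip 64.3 q [ 0.03  0.22  2.09 -0.68  0.91 -1.2 ]
-16.6,0.7,0.7,-30 shift [0.2 0.4 1.7] turn [-0.002 -0.    -0.   ] world [0.423 0.057 0.205]
eef_pos: [0.4234, 0.0574, 0.2058]
wrist_force: [-0.2, 0.5, -6.0]
t 11.33 grasp pt in nest [-16.3   0.9   1.7] F [-0.2  0.5 -6. ] open 0.581 grip 64.3 q [ 0.03  0.22  2.09 -0.69  0.91 -1.2 ]
-16.6,0.7,0.7,-30 shift [ 0.3 -0.   1. ] turn [-0.002  0.    -0.   ] world [0.423 0.057 0.205]
```

```bash
python3 -m pendant '[[[0.3,0,0.25,0.4,0,0,0],[0.3,0,0.5,0.8,0,0,0],[0.3,0,0.5,0.8,0,0,0]]]' | grep -E "pos|wrist"; python3 -m pendant '[[[0.3,0,0.15,0.25,0,0,0],[0.3,0,0.3,0.5,0,0,0],[0.3,0,0.3,0.5,0,0,0]]]' | grep -E "pos|wrist"; python3 g.py -16.6,0.7,0.7,-30
```

```text
eef_pos: [0.4234, 0.0574, 0.2047]
wrist_force: [0.9, 0.3, -6.0]
eef_pos: [0.4234, 0.0574, 0.2046]
wrist_force: [-4.2, 2.7, 3.4]
t 11.83 grasp pt in nest [-16.3   0.9   0.6] F [-4.2  2.7  3.4] open 0.575 grip 65.5 q [ 0.03  0.22  2.09 -0.69  0.91 -1.2 ]
-16.6,0.7,0.7,-30 shift [ 0.3 -0.7  0. ] turn [-0.003 -0.    -0.   ] world [0.423 0.057 0.205]
```

```bash
python3 -m pendant '[[[1,0,0,0,0,0,0],[1,0,0,0,0,0,0],[1,0,0,0,0,0,0],[1,0,0,0,0,0,0],[1,0,0,0,0,0,0]]]' | grep -E "force|open"; python3 -m pendant '[[[1,0,0,-5,0,0,0],[1,0,0,-25,0,0,0],[1,0,0,-55,0,0,0],[1,0,0,-90,0,0,0],[1,0,0,-125,0,0,0]]]' | grep -E "force|open";  python3 g.py 26,0,135,0; python3 - <<'E'
from bench import ctrl
import cv2,numpy as np
from h import *
S=ctrl.camera("scene");T=ctrl.camera("top")
cv2.imwrite("pics/s2.png",S[:,:,::-1]);cv2.imwrite("pics/t2.png",T[:,:,::-1])
f=lambda i:cv2.resize(i,(400,400),interpolation=cv2.INTER_CUBIC)
C=np.array([.4485,-.019,.070]); A=R.from_euler('z',6.5,degrees=True)
for n in("top","scene"):
    p=ctrl.camera_params(n); print(n,"expect",proj(p,[C+A.apply([.026,0,z]) for z in(.036,.040)]).tolist(), [(round(d["confidence"],2),np.array(d["point"])*[640,400]) for d in ctrl.boxes_of(n,"bushing")[:2]])
cv2.imwrite("pics/c3.png",np.hstack([f(S[130:260,240:370,::-1]),f(T[160:260,260:360,::-1])]))
E
```

```text
wrist_force: [-0.1, -0.0, -0.6]
opening: 0.999
grasp_force: 0.0
wrist_force: [0.8, -0.3, 0.2]
opening: 1.002
grasp_force: 0.0
t 12.67 grasp pt in nest [-17.   64.4 109.4] F [ 0.8 -0.3  0.2] open 1.002 grip 0.0 q [ 0.18  0.04  2.01 -0.57  1.2  -1.27]
26,0,135,0 shift [ -42.8 -146.3   31. ] turn [-0.526 -0.001 -0.   ] world [ 0.474 -0.016  0.36 ]
top expect [[305.34994601962006, 195.08547967866613], [305.3117468949312, 194.95012632066587]] [(0.64, array([304. , 194.8]))]
scene expect [[311.3951163685912, 176.86153247476773], [311.3985801854752, 175.47483771353066]] [(0.52, array([412.416, 214.2  ])), (0.5, array([306.88, 174.8 ]))]
```

View pics/c3.png

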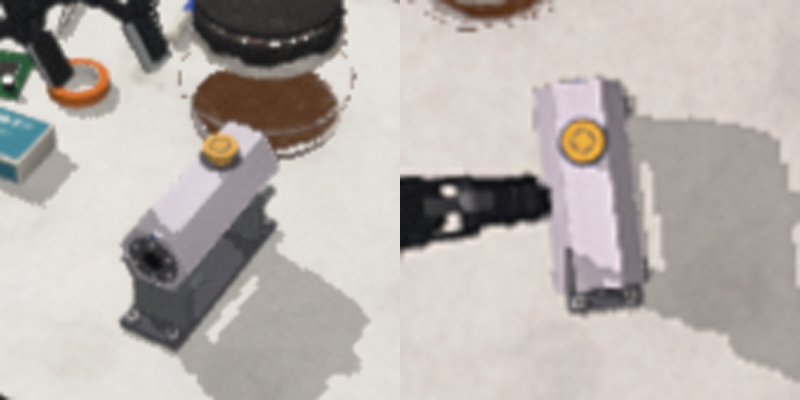

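```bash
python3 -m pendant '[[[0.5,-8,-29,-1,-0.1,0,0],[0.2,-16,-58,-1,-0.2,0,0],[0,-25,-87,5,-0.3,0,0],[0,-34,-116,15,-0.41,0,0],[0,-43,-146,31,-0.526,0,0]]]' | grep -E "force|pos"; python3 -m pendant '[[[0,0,0,0,0,0,0],[0,0,0,0,0,0,0]]]' | tail -3; python3 g.py 26,0,70,0; python3 - <<'E'
from h import *
from bench import ctrl
p=ctrl.camera_params("top")
for z in(.05,.1,.15): print(back(p,[[279.7,139.4],[279.7,157]],z))
print(ctrl.tip_reach)
E
```

```text
eef_pos: [0.4752, -0.0175, 0.3591]
wrist_force: [-0.1, 0.0, 0.1]
grasp_force: 0.0
wrist_force: [0.2, 0.4, -0.2]
opening: 0.007
grasp_force: 0.0
t 13.45 grasp pt in nest [ 25.8  -3.4 132.4] F [ 0.2  0.4 -0.2] open 0.007 grip 0.0 q [-0.29  0.01  1.9  -0.    1.24 -1.97]
26,0,70,0 shift [ 0.1  3.4 62.4] turn [ 0.    -0.003 -0.007] world [ 0.474 -0.016  0.295]
[[0.6246 0.0515 0.05  ]
 [0.5784 0.0514 0.05  ]]
[[0.6145 0.0477 0.1   ]
 [0.5702 0.0476 0.1   ]]
[[0.6044 0.0438 0.15  ]
 [0.5619 0.0437 0.15  ]]
0.1734
```

```bash
python3 -m pendant '[[[0,0,2,20,0,0,0],[0,0,2.5,40,0,0,0],[0,0,2.5,55,0,0,0],[0,0,2.5,64,0,0,0],[0,0,2.5,64,0,0,0]]]' | grep -E "force|pos"; python3 -m pendant '[[[0,0,0,0,0,0,0]]]' | grep wrist; python3 g.py 26,0,60,0
```

```text
eef_pos: [0.4731, -0.0124, 0.2918]
wrist_force: [-0.8, -0.2, 0.4]
grasp_force: 0.0
wrist_force: [0.1, -0.2, -0.3]
t 13.95 grasp pt in nest [26.   3.2 69.1] F [ 0.1 -0.2 -0.3] open -0.001 grip 0.0 q [-0.28  0.09  1.95 -0.    1.1  -1.96]
26,0,60,0 shift [ 0.3 -3.1  9.1] turn [ 0.    -0.002  0.001] world [ 0.474 -0.016  0.285]
```

```bash
python3 -m pendant '[[[0,0,-2,3,0,0,0],[0,0,-2,6,0,0,0],[0,0,-2,6,0,0,0]]]' | grep -E "wrist"; python3 g.py 26,0,57,0
```

```text
wrist_force: [-0.1, 0.4, 0.4]
t 14.2 grasp pt in nest [26.9  0.1 64. ] F [-0.1  0.4  0.4] open 0.003 grip 0.0 q [-0.28  0.1   1.95 -0.    1.09 -1.97]
26,0,57,0 shift [ 0.8 -0.1  7. ] turn [-0.  0. -0.] world [ 0.474 -0.016  0.282]
```

```bash
python3 -m pendant '[[[0,0,0,1.5,0,0,0],[0,0,0,3,0,0,0],[0,0,0,4.5,0,0,0],[0,0,0,6,0,0,0]]]' | grep -E "wrist"; python3 g.py 26,0,55,0;  python3 -m pendant '[[[0,0,0,1,0,0,0],[0,0,0,2,0,0,0],[0,0,0,2,0,0,0]]]' | grep -E "wrist"; python3 g.py
```

```text
wrist_force: [0.1, 0.1, 0.1]
t 14.53 grasp pt in nest [26.7  0.1 57.8] F [0.1 0.1 0.1] open 0.003 grip 0.0 q [-0.28  0.11  1.96 -0.    1.07 -1.97]
26,0,55,0 shift [ 0.7 -0.1  2.8] turn [-0.  0. -0.] world [ 0.474 -0.016  0.28 ]
wrist_force: [-0.3, -0.9, 0.2]
t 14.78 grasp pt in nest [26.6  0.2 55.6] F [-0.3 -0.9  0.2] open 0.0 grip 0.0 q [-0.28  0.12  1.96  0.    1.07 -1.97]
```

```bash
for k in 1 2; do python3 -m pendant '[[[0,0,0,0.7,0,0,0],[0,0,0,1.5,0,0,0],[0,0,0,1.5,0,0,0]]]' | grep -E "wrist"; python3 g.py;done
```

```text
wrist_force: [-1.6, -0.2, 3.4]
t 15.03 grasp pt in nest [26.7  0.1 54.6] F [-1.6 -0.2  3.4] open -0.006 grip 2.0 q [-0.28  0.12  1.96 -0.    1.07 -1.97]
wrist_force: [-1.7, -0.0, 4.4]
t 15.28 grasp pt in nest [26.7  0.1 53.1] F [-1.7 -0.   4.4] open 0.001 grip 2.2 q [-0.28  0.12  1.96 -0.    1.06 -1.97]
```

```bash
python3 -m pendant '[[[0,0,0,0.7,0,0,0],[0,0,0,1.5,0,0,0],[0,0,0,2.2,0,0,0],[0,0,0,3,0,0,0],[0,0,0,3,0,0,0]]]' | grep -E "wrist"; python3 g.py;python3 -m pendant '[[[0,0,0,0.4,0,0,0],[0,0,0,0.8,0,0,0],[0,0,0,0.8,0,0,0]]]' | grep -E "wrist"; python3 g.py
```

```text
wrist_force: [-1.6, 0.8, 3.8]
t 15.7 grasp pt in nest [26.7  0.1 50. ] F [-1.6  0.8  3.8] open 0.001 grip 2.1 q [-0.28  0.13  1.96 -0.    1.06 -1.97]
wrist_force: [-2.7, 0.7, 4.8]
t 15.95 grasp pt in nest [26.7  0.1 49.3] F [-2.7  0.7  4.8] open -0.004 grip 2.5 q [-0.28  0.13  1.96 -0.    1.05 -1.97]
```

Bottom should be around 47; I'll take small steps from here.

```bash
python3 -m pendant '[[[0,0,0,0.3,0,0,0],[0,0,0,0.6,0,0,0],[0,0,0,0.6,0,0,0]]]' | grep -E "wrist"; python3 g.py;python3 -m pendant '[[[0,0,0,0.2,0,0,0],[0,0,0,0.4,0,0,0],[0,0,0,0.4,0,0,0]]]' | grep -E "wrist"; python3 g.py
```

```text
wrist_force: [-1.9, -0.0, 5.6]
t 16.2 grasp pt in nest [26.7  0.1 48.7] F [-1.9 -0.   5.6] open -0.002 grip 2.5 q [-0.28  0.13  1.96 -0.    1.05 -1.97]
wrist_force: [-2.1, 0.1, 4.7]
t 16.45 grasp pt in nest [26.7  0.1 48.3] F [-2.1  0.1  4.7] open -0.0 grip 2.6 q [-0.28  0.13  1.96 -0.    1.05 -1.97]
```

```bash
python3 -m pendant '[[[0,0,0,0.2,0,0,0],[0,0,0,0.4,0,0,0],[0,0,0,0.4,0,0,0]]]' | grep -E "wrist"; python3 g.py
```

```text
wrist_force: [-2.2, 0.1, 5.2]
t 16.7 grasp pt in nest [26.7  0.1 47.9] F [-2.2  0.1  5.2] open -0.001 grip 2.6 q [-0.28  0.13  1.96 -0.    1.05 -1.97]
```

```bash
python3 -m pendant '[[[0,0,0,0.2,0,0,0],[0,0,0,0.4,0,0,0],[0,0,0,0.4,0,0,0]]]' | grep -E "wrist"; python3 g.py
```

```text
wrist_force: [-2.9, 0.6, 5.2]
t 16.95 grasp pt in nest [26.7  0.1 47.5] F [-2.9  0.6  5.2] open -0.001 grip 2.6 q [-0.28  0.13  1.96 -0.    1.05 -1.97]
```

```bash
python3 -m pendant '[[[0,0,0,0.2,0,0,0],[0,0,0,0.3,0,0,0],[0,0,0,0.3,0,0,0]]]' | grep -E "wrist"; python3 g.py
```

```text
wrist_force: [-3.0, 0.4, 7.7]
t 17.2 grasp pt in nest [26.7  0.1 47.4] F [-3.   0.4  7.7] open 0.001 grip 3.7 q [-0.28  0.13  1.96 -0.    1.05 -1.97]
```

```bash
python3 -m pendant '[[[0,0,0,0.1,0,0,0],[0,0,0,0.2,0,0,0],[0,0,0,0.2,0,0,0]]]' | grep -E "wrist"; python3 g.py
```

```text
wrist_force: [-3.9, 1.7, 9.3]
t 17.45 grasp pt in nest [26.7  0.1 47.4] F [-3.9  1.7  9.3] open -0.001 grip 4.6 q [-0.28  0.13  1.96 -0.    1.05 -1.97]
```

```bash
python3 -m pendant '[[[0,0,0,0.2,0,0,0],[0,0,0,0.5,0,0,0],[0,0,0,0.5,0,0,0]]]' | grep -E "wrist"; python3 g.py
```

```text
wrist_force: [-6.2, 0.3, 14.1]
t 17.7 grasp pt in nest [26.8  0.1 47.3] F [-6.2  0.3 14.1] open -0.002 grip 6.8 q [-0.28  0.13  1.96 -0.    1.05 -1.97]
```

```bash
python3 -m pendant '[[[0,0,0,0.3,0,0,0],[0,0,0,0.6,0,0,0],[0,0,0,0.6,0,0,0]]]' | grep -E "wrist"; python3 -m pendant '[[[0,0,0,0,0,0,0],[0,0,0,0,0,0,0],[0,0,0,0,0,0,0],[0,0,0,0,0,0,0],[0,0,0,0,0,0,0]]]' | grep -E "wrist"; python3 g.py
```

```text
wrist_force: [-8.4, 2.3, 19.7]
wrist_force: [-8.1, 1.0, 19.1]
t 18.37 grasp pt in nest [26.8  0.  47.3] F [-8.1  1.  19.1] open 0.002 grip 9.4 q [-0.28  0.13  1.96 -0.    1.05 -1.97]
```

```bash
python3 -m pendant '[[[0,0,0,0.1,0,0,0],[0,0,0,0.1,0,0,0],[0,0,0,0.1,0,0,0],[0,0,0,0.1,0,0,0],[0,0,0,0.1,0,0,0]]]' | grep -E "wrist"; python3 -m pendant '[[[0,0,0,-1,0,0,0],[0,0,0,-3,0,0,0],[0,0,0,-8,0,0,0],[0,0,0,-20,0,0,0],[0,0,0,-45,0,0,0]]]' | grep -E "wrist";  python3 -m pendant '[[[0,10,30,-20,0,0,0],[0,20,65,-30,0,0,0],[0,30,100,-40,0,0,0],[0,40,135,-50,0,0,0],[0,40,150,-50,0,0,0]]]' | grep -E "wrist"; python3 g.py; python3 - <<'E'
from bench import ctrl
import cv2,numpy as np
from h import *
S=ctrl.camera("scene");T=ctrl.camera("top")
C=np.array([.4485,-.019,.070]); A=R.from_euler('z',6.5,degrees=True)
out=[]
for c,im,(r0,r1,c0,c1) in (("top",T,(165,255,275,345)),("scene",S,(155,250,265,345))):
    p=ctrl.camera_params(c); big=cv2.resize(im[r0:r1,c0:c1,::-1],None,fx=5,fy=5,interpolation=cv2.INTER_CUBIC)
    pr=lambda X:((proj(p,C+A.apply(np.array(X)))-[c0,r0]+.5)*5).astype(np.int32)
    for s in(-.065,.065): cv2.polylines(big,[pr([[s,.0289*np.cos(a),.0289*np.sin(a)] for a in np.arange(6)*np.pi/3])],True,(0,0,255),1)
    cv2.polylines(big,[pr([[.026+.013*np.cos(a),.013*np.sin(a),.029] for a in np.arange(0,6.3,.3)])],True,(0,255,0),1)
    out.append(cv2.copyMakeBorder(big,0,480-big.shape[0],0,400-big.shape[1],0))
cv2.imwrite("pics/fin.png",np.hstack(out))
E
```

```text
wrist_force: [-8.5, 1.6, 20.3]
wrist_force: [-0.2, -0.0, -1.0]
wrist_force: [0.2, 0.3, -0.5]
t 19.62 grasp pt in nest [-14.  153.2 142.5] F [ 0.2  0.3 -0.5] open 0.001 grip 0.0 q [ 0.03 -0.1   1.98  0.    1.26 -1.65]
```

View pics/fin.png

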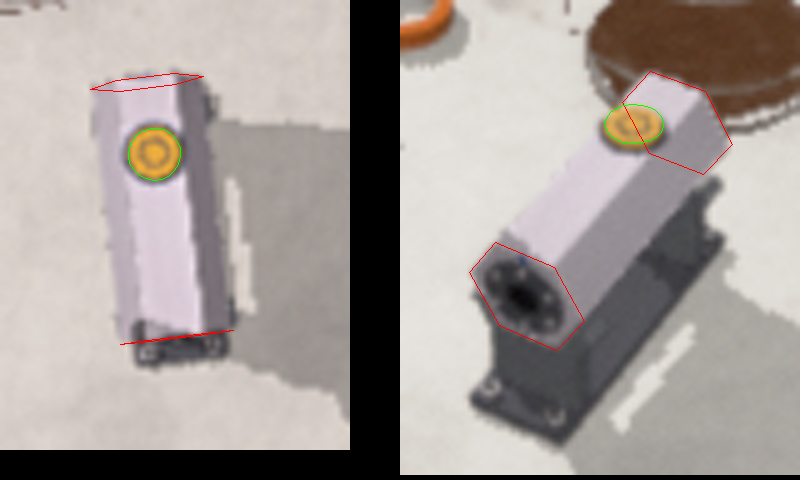

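The final overlay puts the flange exactly on the home ring: top panel at (155,153), scene panel at (633,123). The housing still matches its seated outline in both saddles, so I'm handing in.

```bash
python3 -c "
from bench import ctrl
print(ctrl.hand_in())"
```

```text
the job is handed in; nothing more can be done
None
```

The job is handed in at about 20 s on the robot's clock: the housing was rolled over two faces, set down and released each time, the bushing was pressed home and held at about 20 N for over half a second, the housing lies flat in both saddles, and I saw no contact with the spool, swab box, beaker or tip cleaner.

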